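Draw the specimen plate out of the test stage and weigh it

TASK

The flat blue-topped specimen plate lies between the rails of the test stage, where it cannot be gripped. Press on its top, never with more than about 11 N because of the delicate load cell under the stage, and slide it out over the stage's open front edge until it overhangs by three to four centimetres; then pinch the overhanging end, lift the plate off and lay it gently, flat and centred on the round pan of the balance, and let go. Do not drop it or disturb the probe, the jar or the weight.

Things in the scene. Friction and masses are not known exactly. Their poses are not given: they have to be found in the camera images.
- stage: Aluminium stage 160 (x) x 110 (y) x 12 mm on a load cell. Origin: centre of its underside, 89 to 114 mm above the bench; z up, -x to its open front edge, roughly towards the robot. The plate lies on its floor, 12 mm above the origin. Under load it sinks a little (20 N/mm) and rocks about its y axis through the origin (10 N m/rad: 10 N at 40 mm off centre lowers it 1.6 mm there); both spring back.
- stage_lip (a point): Middle of the stage's open front edge at the channel floor: stage frame (-80, 0, 12) mm. In front of it is free air down to the drip tray (200 x 170 mm, centred under the stage, rim 76 mm below the lip). Channel: 64 mm wide, between two rails along x, each 22 mm wide (outer faces y = +-54 mm), tops 7 mm above the floor; behind, a stop of the same height from stage x = +68 mm.
- plate: Rigid steel plate with a grippy blue top, 130 (x) x 60 (y) x 8 mm, 0.32 to 0.44 kg. Origin: centre of its underside, z up. Its x axis lies along the channel, -x end at the open front; its top is 1 mm above the rails, its sides about 2 mm from them, so it can be gripped across its 60 mm width only where it overhangs. It slides along under a press of 6 to 9 N; under less the fingers slip.
- plate_end (a point): Middle of the plate's front end face: plate frame (-65, 0, 4) mm.
- balance: White laboratory balance, fixed, 245 (x) x 190 (y) mm over all, housing top 54 mm above the bench, display towards the robot. Origin: on the bench under the pan's centre.
- pan_top (a point): Centre of the top of the balance's round steel pan (radius 78 mm, 5 mm thick), about 69 mm above the bench. The pan is free-standing, with no rim; it sinks about 0.17 mm per N, at most 5 mm.
- probe: Black test probe standing upright, a 36 mm wide, 45 mm high cylinder with a thin stem, 88 mm high in all. Origin: centre of its underside. Leave alone.
- jar: Amber sample jar with a white lid, 60 mm diameter, 85 mm high. Origin: centre of its underside. Leave alone.
- weight: Brass calibration weight, 38 mm diameter, 58 mm high. Origin: centre of its underside. Leave alone.
Mind the look-alikes: they are no part of the job. What is meant by the plate is not orange, and is the larger of those in its own colour.

How it is judged:
On the way, in this order (a step that is already met when the one before it is completed fails the run):
1. the plate, still lying on the stage, overhangs its front edge by at least 25 mm (x of plate_end in the frame of stage below -0.105 m and z of plate in the frame of stage below 0.016 m and contact force between plate and stage above 0.3 N), for 0.2 s.
2. the plate is held by the fingers, lifted clear of the stage (contact force between the fingers and plate above 1 N and z of plate in the frame of stage above 0.018 m and not (contact force between plate and stage above 0.05 N)), for 0.2 s.
At the end, for the whole second after the job is handed in: The plate lies flat (within 0.06 rad) and still on the balance pan, its centre within 25 mm of the pan's centre, released (horizontal distance between plate and pan_top below 0.025 m and z of plate in the frame of pan_top between -0.004 and 0.004 m and angle between plate's own z axis and vertical below 0.06 rad and contact force between plate and balance above 0.4 N and linear speed of plate below 0.02 m/s); the robot touches nothing.
It fails at once if the plate presses on the stage with more than 16 N, its own weight of 3.2 to 4.3 N included (contact force between plate and stage above 16 N).
It fails at once if the robot presses on the stage itself with more than 16 N (contact force between any of the fingers, the arm and stage above 16 N).
It fails at once if the plate is set down hard on the balance (more than 20 N) (contact force between plate and balance above 20 N).
It fails at once if the plate is dropped (below the height of the balance pan) (height (world z) of plate below 0.055 m).
It fails at once if the probe, jar or weight is moved by more than 20 mm (distance of any of probe, jar, weight from where it was at the start of the episode above 0.02 m).
It also fails if it takes over 72 s, if anything falls off the work surface, if the arm or the gripper's body presses on something with over 40 N, if the wrist force passes 120 N, or if a joint passes its speed limit or range.

ROBOT

A 6-joint arm with a two-finger parallel gripper is mounted at the origin on the work surface. World frame = base frame: x ahead of the robot, y to its left, z up, the work surface at z = 0. Lengths are in m, angles in rad, forces in N, time in s.
With the tool pointing down it reaches from about 0.325 to 0.9 m from the base axis. Payload 6.1 kg.
Tool frame: the origin (TCP) lies midway between the tips of the shut fingers; the grasp point (between the pads) lies 19 mm behind it; z points along the fingers, y is the line along which they close (so a half turn about z gives the same grasp; the last joint's range is limited). The gripper opens to 85 mm and grips with 20 to 120 N. Pads are 22 mm wide; open, the fingers measure 114 mm over their backs; the gripper's body (76 mm by 85 mm) begins 54 mm behind the grasp point. The pads swing forward as they close: fully open they stand 13 mm farther back than shut.
Start: joints at [-1.325, 0.22, 1.526, -0, 1.395, -0.126], TCP at [0.227, -0.582, 0.231] pointing down, gripper open.
Joint ranges: [-2.98, 2.98], [-0.91, 2.08], [0.09, 2.57], [-1.24, 4.39], [0.2, 2.65], [-2.68, 2.68]. Speed limits (rad/s): [2.57, 2.57, 3.01, 3.14, 3.14, 3.14].

INTERFACE

Orientations are given as [roll, pitch, yaw] about the fixed x, y, z axes, in that order (R = Rz(yaw) Ry(pitch) Rx(roll)).
In Python, from plant import movep, move_l, set_joints, gripper_to, hold, inverse_kinematics, observe, get_image, get_calibration, Unreachable, job_done gives the robot as it stands. Calls block until the motion is done:
- movep(position, orientation): joint-space move of the TCP to a pose.
- move_l(position, feed=0.15, rotation=None, max_force=None): straight line of the TCP; rotation=None keeps the orientation; feed is the mean speed in m/s. With max_force (N) it stops when the force on the tool has changed by that much, and returns True; else False.
- set_joints(angles): joint-space move.
- gripper_to(opening, f_grip=None): finger opening in m; f_grip is the grip in N (None keeps the last); returns when the fingers have stopped.
- hold(seconds).
- inverse_kinematics(position, orientation): joint angles nearest the present ones, or None.
- observe(): the state.
- get_image(name): name is "side" or "top"; returns (picture, depth): 420x560x3 uint8, red, green, blue; 420x560 float32, m along the optical axis (not along the pixel's ray), 0 where there is no reading.
- get_calibration(name): a dict with "intrinsics" (3x3 intrinsics, pixels), "world_from_camera" (4x4, takes a point from camera to world coordinates). Camera axes: x right, y down, z forward; pixel columns grow to the right and rows downward; lengths in m; the calibration is good to about 2 mm. A picture is of the moment at which its call begins. get_calibration takes no time and is no camera call.
A pose or a line that the arm cannot do raises Unreachable and nothing moves.
- job_done(): hands the job in; it is judged then, once.
The state is a dict: "time_s": time; "q": joint angles; "joint_velocities": joint speeds; "joint_torque": joint torques, N m; "eef_pos": TCP position; "tcp_rot": TCP orientation; "ft_force": force on the tool from outside, world axes, zero at the start; "torque": the same for the moment, N m; "opening": finger opening in m; "grasp_force": force on a finger pad.
Only numpy, scipy, OpenCV 4.12 (cv2) and the standard library are available. Lean on these libraries where they do the work, as an engineer would, in place of code of your own. Each camera call takes 0.05 s, during which the arm holds its last target. There are 200 camera calls.

## Working session

There is one attempt and no reset: what is moved stays moved. The work goes in short steps, each a Python script; the robot and the scene stay as the last script left them, time stands still between calls to the robot, and variables do not carry over. Pictures are saved under pics/ and viewed, at most 10 in all, crops included, and the job is handed in when it is done.

```bash
mkdir -p pics; ls
python3 - <<'E'
from plant import *
import cv2,numpy as np
for n in("top","side"):
    p,d=get_image(n); cv2.imwrite(f"pics/{n}0.png",p[:,:,::-1]); np.savez(f"{n}0.npz",p=p,d=d)
    c=get_calibration(n); print(n,np.round(c["intrinsics"],1).tolist(),np.round(c["world_from_camera"],3).tolist())
o=observe();print(o["time_s"],o["tcp_rot"],o["ft_force"],o["opening"])
E
```

```text
pics
top [[440.1, 0.0, 278.5], [0.0, 440.1, 216.3], [0.0, 0.0, 1.0]] [[-0.011, -0.994, 0.107, 0.462], [-1.0, 0.008, -0.029, -0.071], [0.028, -0.107, -0.994, 1.076], [0.0, 0.0, 0.0, 1.0]]
side [[381.5, 0.0, 273.8], [0.0, 381.5, 209.1], [0.0, 0.0, 1.0]] [[-0.912, -0.236, 0.335, 0.293], [-0.409, 0.494, -0.767, 0.53], [0.015, -0.837, -0.547, 0.53], [0.0, 0.0, 0.0, 1.0]]
0.1 [-3.13984130e+00 -2.61920788e-04  3.71820673e-01] [ 0.34403591 -0.04914131  0.54973568] 0.08519958078124379
```

View pics/top0.png

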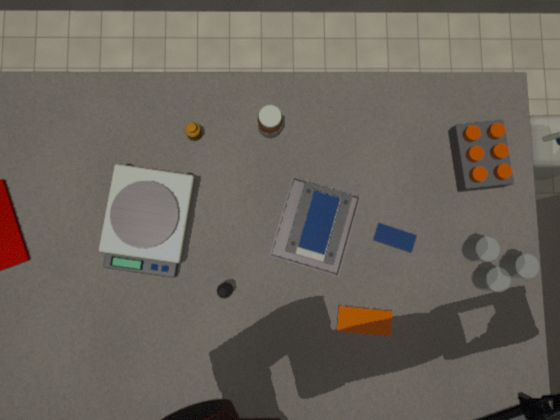

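View pics/side0.png

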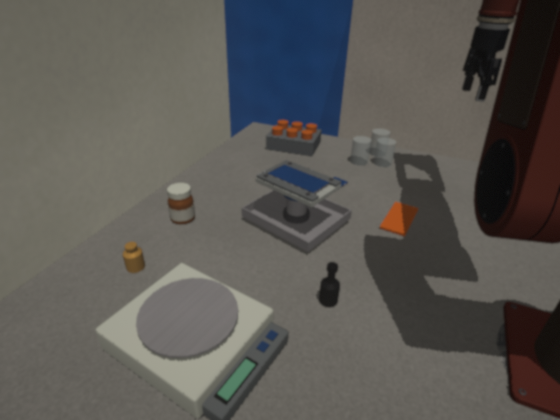

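The top view shows the plate at about px (319,222) in its stage. The open front edge is towards the robot, at about (312,258). The pan is at (145,214), the probe at (224,290), the weight at (193,130) and the jar at (270,118). The look-alikes are a small blue plate at (395,237) and an orange one. The side view agrees. Next I'll measure positions.

```bash
cat > h.py <<'E'
import cv2,numpy as np
from plant import *
def pts(n,p,d,m):
    c=get_calibration(n);K=c["intrinsics"];T=np.array(c["world_from_camera"])
    v,u=np.nonzero(m&(d>0));z=d[v,u]
    P=np.stack([(u-K[0][2])/K[0][0]*z,(v-K[1][2])/K[1][1]*z,z,np.ones_like(z)])
    return (T@P)[:3].T
def rect(P):
    (c,s,a)=cv2.minAreaRect((P[:,:2]*1000).astype(np.float32)); b=cv2.boxPoints((c,s,a))
    return np.round(c,1),np.round(s,1),round(a,1),np.round(b,1).tolist()
def box(shape,u0,u1,v0,v1):
    m=np.zeros(shape[:2],bool);m[v0:v1,u0:u1]=1;return m
def blue(p):
    p=p.astype(int);return (p[...,2]>p[...,0]+40)&(p[...,2]>p[...,1]+25)
E
python3 - <<'E'
from h import *
for n,bx,sb,pb in(("top",(270,360,175,280),(265,365,170,280),(100,195,165,262)),("side",(255,350,155,205),(250,350,155,205),(125,250,270,365))):
    f=np.load(n+"0.npz");p,d=f["p"],f["d"]
    P=pts(n,p,d,blue(p)&box(p.shape,*bx)); print(n,"plate",rect(P),np.median(P,0), "npx",len(P))
    A=np.c_[P[:,:2],np.ones(len(P))];print(" planefit",np.linalg.lstsq(A,P[:,2],rcond=None)[0])
    S=pts(n,p,d,box(p.shape,*sb)); S=S[(S[:,2]>.085)]; print(" stage",rect(S),np.median(S[:,2]))
    Q=pts(n,p,d,box(p.shape,*pb)); zq=Q[:,2]; Q=Q[(zq>.063)&(zq<.08)]; 
    print(" pan",cv2.minEnclosingCircle((Q[:,:2]*1000).astype(np.float32)),(Q[:,:2].max(0)+Q[:,:2].min(0))/2,np.median(Q[:,2]),len(Q))
    if n=="top":
        for nm,b in(("probe",(205,245,270,305)),("weight",(180,210,115,145)),("jar",(250,290,100,140))):
            O=pts(n,p,d,box(p.shape,*b));O=O[O[:,2]>.02];print(nm,np.round(np.median(O,0),3),O[:,2].max())
E
```

```text
top plate (array([ 552.2, -186.3]), array([ 57.9, 127.4]), 73.0, [[482.79998779296875, -195.39999389648438], [604.7000122070312, -232.6999969482422], [621.5999755859375, -177.3000030517578], [499.70001220703125, -140.0]]) [ 0.55130663 -0.18615017  0.1204557 ] npx 1504
 planefit [-0.00226327  0.00139695  0.12193364]
 stage (array([ 550.6, -187.1]), array([109.3, 160.3]), 73.0, [[458.0, -215.89999389648438], [611.2000122070312, -262.79998779296875], [643.2999877929688, -158.3000030517578], [490.0, -111.30000305175781]]) 0.11961585945600262
 pan ((578.0438842773438, 208.1453857421875), 78.36872863769531) [0.5786937  0.20785761] 0.06846684754784027 3619
probe [0.403 0.025 0.048] 0.09219352566360595
weight [0.78  0.102 0.042] 0.06189700891137573
jar [ 0.793 -0.082  0.083] 0.09055072827103883
side plate (array([ 513.2, -284.2]), array([268.4, 125.8]), 70.4, [[408.8999938964844, -389.5], [527.4000244140625, -431.70001220703125], [617.5999755859375, -179.0], [499.1000061035156, -136.6999969482422]]) [ 0.54502457 -0.18472156  0.12069776] npx 626
 planefit [0.09464036 0.33825065 0.13108534]
 stage (array([ 548.6, -184.2]), array([111.8, 160.7]), 73.3, [[455.5, -214.6999969482422], [609.5, -260.79998779296875], [641.5999755859375, -153.8000030517578], [487.70001220703125, -107.5999984741211]]) 0.11966804445081919
 pan ((575.9334716796875, 209.32168579101562), 79.01911163330078) [0.57657396 0.20990807] 0.06878657911555996 6314
```

```bash
cat >> h.py <<'E'
YAW=-0.297; RS=[np.pi,0,YAW]
SO=np.array([0.550,-0.1865]); EX=np.array([np.cos(YAW),np.sin(YAW)]); EY=np.array([-EX[1],EX[0]])
def S(x,y,z): return [*(SO+x*EX+y*EY),z]
def fz(n=5):
    r=[]
    for _ in range(n): r.append(observe()["ft_force"]); hold(0.01)
    return np.mean(r,0)
E
python3 - <<'E'
from h import *
P=lambda *a:print(observe()["time_s"],*a)
gripper_to(0.062); P(observe()["opening"])
movep([.40,-.46,.06],RS); P(observe()["q"])
move_l([.40,-.46,.012],.12)
hold(.2);b=fz();P("base",b)
r=move_l([.40,-.46,-.015],.02,max_force=2.5); P("touch",r,observe()["eef_pos"],fz()-b)
move_l([.40,-.46,.06],.15)
gripper_to(0); P(observe()["opening"])
movep(S(.026,0,.16),RS); move_l(S(.026,0,.13),.1)
hold(.2); b=fz(); P("base",b,fz()-b,observe()["eef_pos"])
E
```

```text
0.4667 0.061735572974797225
1.525 [-9.85029255e-01  3.59205129e-01  1.69638396e+00 -3.48239919e-04
  1.08431894e+00  8.82159124e-01]
2.3167 base [ 0.28795717 -0.27557887  0.12439432]
3.2333 touch True [ 0.39990222 -0.45987773 -0.00551415] [-0.76612543  1.257191    5.01076118]
4.4333 -0.0001559593475741975
6.425 base [ 0.21897093 -0.1406154   0.00594124] [-0.07022311  0.10539069  0.01117402] [ 0.57530885 -0.19432733  0.13076045]
```

```bash
cat > press.py <<'E'
from h import *
import json
b=fz(8); F0=7.8
r=move_l(S(.026,0,.113),.008,max_force=2.0); hold(.1)
z=observe()["eef_pos"][2]; f=(fz()-b)[2]; print("touch",r,z,f,observe()["time_s"])
zc=z
def servo(xs,zc,F):
    k=1/(.05+.1*(xs*1000)**2/1000)*1000  # N/m at this press point
    return zc+np.clip(.6*(f-F)/k,-3e-4,4e-4)
assert r and f<8
for i in range(14):
    zc=servo(.026,zc,F0); move_l(S(.026,0,zc),.02); f=(fz(3)-b)[2]
    if abs(f-F0)<.5: break
print("pressed",zc,observe()["eef_pos"],f,observe()["time_s"])
assert 6.5<f<9.5
log=[];x=.026;L=lambda x:-F0*x*x/10
while x>-.0279:
    xn=x-.0015
    zc=servo(x,zc,F0)+L(xn)-L(x); x=xn
    move_l(S(x,0,zc),.02); g=fz(2)-b; f=g[2]; log.append((round(x,4),round(zc,5),np.round(g,1).tolist()))
    if f>10.3 or f<3.5: print("abort");break
for l in log[::3]+log[-1:]: print(*l)
print("max",max(l[2][2] for l in log),min(l[2][2] for l in log),observe()["time_s"])
if f>=3.5 and f<=10.3:
    move_l(S(x,0,zc+.06),.1); movep(S(-.03,-.25,.22),RS); gripper_to(.085)
    for n in("top","side"):
        p,d=get_image(n); cv2.imwrite(f"pics/{n}1.png",p[:,:,::-1]); np.savez(f"{n}1.npz",p=p,d=d)
    p,d=(np.load("top1.npz")[k] for k in"pd")
    Q=pts("top",p,d,blue(p)&box(p.shape,270,360,175,300)); c=rect(Q); print(c,np.median(Q,0))
    v=c[0]/1000-SO; print("stage xy",v@EX,v@EY,observe()["time_s"])
E
python3 press.py
```

```text
touch True 0.12036168662834584 5.089272357613105 7.8667
pressed 0.11935461541495926 [ 0.57520404 -0.19422835  0.12000627] 7.3396579257577 10.3417
0.0245 0.11938 [2.9, -0.5, 5.6]
0.02 0.11914 [3.9, -1.1, 6.8]
0.0155 0.11909 [3.8, -0.7, 7.0]
0.011 0.11907 [4.2, -1.0, 6.4]
0.0065 0.11901 [4.0, -1.3, 6.9]
0.002 0.11897 [3.8, -1.5, 6.2]
-0.0025 0.11886 [3.8, -1.7, 6.8]
-0.007 0.11874 [3.6, -1.4, 7.0]
-0.0115 0.11861 [3.9, -1.2, 7.6]
-0.016 0.11848 [3.1, -1.1, 7.1]
-0.0205 0.1183 [4.1, -0.7, 7.0]
-0.025 0.11803 [3.3, -0.8, 7.1]
-0.028 0.11781 [3.4, -0.7, 7.5]
max 7.9 5.6 19.9417
(array([ 502.7, -171.9]), array([ 58.9, 127.6]), 72.8, [[433.0, -181.1999969482422], [554.9000244140625, -218.89999389648438], [572.2999877929688, -162.6999969482422], [450.3999938964844, -124.9000015258789]]) [ 0.50130635 -0.17180047  0.11950715]
stage xy -0.049501878772980186 0.0001183129121207771 22.5667
```

```bash
cat > grip.py <<'E'
from h import *
P=lambda *a:print(round(observe()["time_s"],2),*a)
f=np.load("top1.npz");p,d=f["p"],f["d"]
Q=pts("top",p,d,blue(p)&box(p.shape,270,360,175,300)); X=(Q[:,:2]-SO)@EX
k=np.polyfit(X,Q[:,2],1); zt=np.polyval(k,-.097)+.0005; P("tilt",k,"top z at grip",zt)
zt=np.clip(zt,.1175,.1195)
xg=-.0985
movep(S(xg-.0,0,.17),RS); move_l(S(xg,0,.13),.12)
zt_tcp=zt-.008-.0052-.0007   # tips level with the underside
move_l(S(xg,0,zt_tcp),.05); hold(.1); b=fz(); P("at",observe()["eef_pos"],b,zt_tcp)
gripper_to(.064,20); P(fz()-b)
gripper_to(.055,20); P("closed",observe()["opening"],observe()["grasp_force"],fz()-b)
gripper_to(.055,100); P("tight",observe()["opening"],observe()["grasp_force"],fz()-b)
move_l(S(xg,0,zt_tcp+.012),.02); hold(.3); P("lift",observe()["opening"],observe()["grasp_force"],fz()-b,observe()["torque"])
for n in("top","side"):
    p,d=get_image(n); cv2.imwrite(f"pics/{n}2.png",cv2.resize(p[130:260,200:380,::-1],None,fx=4,fy=4)); np.savez(f"{n}2.npz",p=p,d=d)
p,d=(np.load("top2.npz")[k] for k in"pd")
Q=pts("top",p,d,blue(p)&box(p.shape,270,360,175,300)); X=(Q[:,:2]-SO)@EX; P("plate",np.polyfit(X,Q[:,2],1),X.min(),X.max(),Q[:,2].min(),Q[:,2].max())
E
python3 grip.py
```

```text
22.57 tilt [0.01934479 0.12047334] top z at grip 0.11909689853177714
24.88 at [ 0.45606848 -0.15778819  0.10552636] [ 0.07624125 -0.14998704 -0.06300781] 0.10519689853177715
25.27 [ 0.06348147 -0.23297757  0.19167994]
25.52 closed 0.05946430858364871 25.852581560611725 [-0.83363622  0.06281123  0.92866428]
25.78 tight 0.05676985981293229 105.44476977665909 [-1.57595697  0.25493531  2.11705296]
26.88 lift 0.05686323135403651 105.4981935583055 [-0.05122026  0.20889832 -3.00240239] [ 0.08472475  0.15013604 -0.03295869]
26.98 plate [0.19700841 0.1288135 ] 0.0036331989717544788 0.012963688887805639 0.1283626988631985 0.13368118317544508
```

View pics/side2.png

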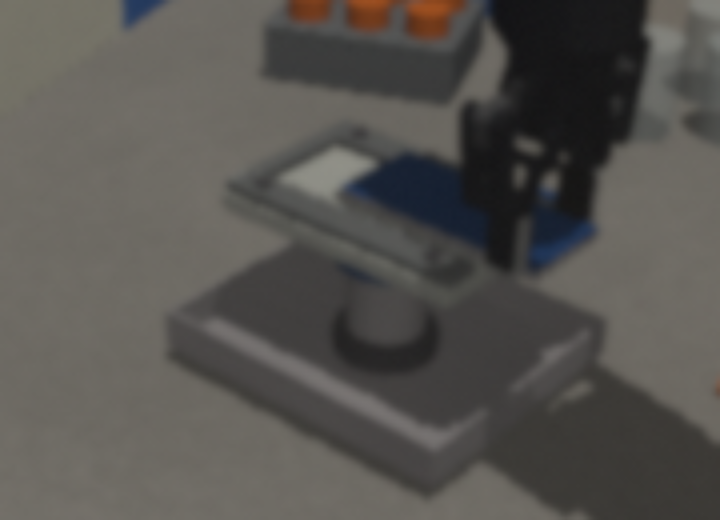

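The crop of the side view shows the plate held at its front end (around px 540,230), raised above the stage and nearly level. I'll raise it further, measure its tilt and carry it to the balance.

```bash
cat > carry.py <<'E'
from h import *
P=lambda *a:print(round(observe()["time_s"],2),*a)
def fit(n):
    p,d=get_image(n); np.savez(f"{n}3.npz",p=p,d=d); cv2.imwrite(f"pics/{n}3.png",p[:,:,::-1])
    Q=pts(n,p,d,blue(p)); o=observe(); e=o["eef_pos"]; y=o["tcp_rot"][2]; R=np.array([[np.cos(y),np.sin(y)],[-np.sin(y),np.cos(y)]])
    L=np.c_[(Q[:,:2]-e[:2])@R.T,Q[:,2]-e[2]]
    L=L[(L[:,0]>-.06)&(L[:,0]<.15)&(abs(L[:,1])<.036)&(L[:,2]>-.03)&(L[:,2]<.03)]
    L=L[(L[:,0]>.022)]
    A=np.c_[L[:,:2],np.ones(len(L))]; c=np.linalg.lstsq(A,L[:,2],rcond=None)[0]; r=L[:,2]-A@c
    L=L[abs(r)<.004]; A=np.c_[L[:,:2],np.ones(len(L))]; c=np.linalg.lstsq(A,L[:,2],rcond=None)[0]
    P(n,len(L),"x",np.percentile(L[:,0],[0.5,99.5]),"y",np.percentile(L[:,1],[1,99]),"plane",c)
e=observe()["eef_pos"]
move_l(S(-.0985,0,.19),.1)
g=.347; xo=.049
PAN=np.array([.577,.209])
G=np.array([np.cos(g),np.sin(g)])
movep([*(PAN-xo*G),.19],[np.pi,0,g]); hold(.3)
P(observe()["eef_pos"],observe()["tcp_rot"],observe()["grasp_force"])
fit("top"); fit("side")
E
python3 carry.py
```

```text
29.49 [0.53118985 0.19145859 0.19012586] [ 3.14145076e+00 -2.08813897e-04  3.45440787e-01] 105.51034513511695
29.54 top 639 x [0.03361024 0.11226549] y [-0.02906047  0.01426264] plane [ 5.32741698e-03 -7.24255066e-05  1.23140617e-02]
29.59 side 1199 x [0.02321096 0.11010284] y [-0.02543515  0.030248  ] plane [0.0080305  0.00332236 0.01240912]
```

View pics/side3.png

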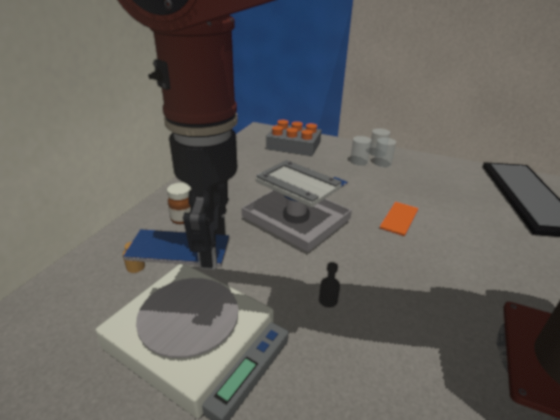

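The side view shows the plate level above the pan, held at its robot-side end near px (205,250). I'll lower it until it touches, then release.

```bash
cat > place.py <<'E'
from h import *
P=lambda *a:print(round(observe()["time_s"],2),*a)
g=.347; G=np.array([np.cos(g),np.sin(g)]); xy=np.array([.577,.209])-.047*G
move_l([*xy,.09],.12); move_l([*xy,.071],.05); hold(.2); b=fz()
r=move_l([*xy,.058],.008,max_force=1.5); hold(.2); f=fz()-b; z=observe()["eef_pos"][2]; P("touch",r,z,f)
for i in range(4):
    if f[2]>2.5: break
    z-=.0002; move_l([*xy,z-.0004],.01); f=fz()-b
P("rest",z,observe()["eef_pos"][2],f)
gripper_to(.057,20); hold(.1); P(fz()-b)
gripper_to(.066); hold(.2); P("open",fz()-b)
z=observe()["eef_pos"][2]
gripper_to(.080); move_l([*xy,z+.03],.05); move_l([*xy,.20],.15)
movep([.42,-.12,.25],[np.pi,0,0]); hold(.2)
for n in("top","side"):
    p,d=get_image(n); cv2.imwrite(f"pics/{n}4.png",p[:,:,::-1])
    bx=(80,220,140,290)
    if n=="top":
        Q=pts(n,p,d,blue(p)&box(p.shape,*bx)); Q=Q[Q[:,2]>.07]; P(rect(Q),np.median(Q,0)); A=np.c_[Q[:,:2],np.ones(len(Q))]; print(np.linalg.lstsq(A,Q[:,2],rcond=None)[0])
E
python3 place.py
```

```text
32.52 touch True 0.06360764076908121 [4.33644883 1.67049903 6.25330804]
32.52 rest 0.06360764076908121 0.06360764076908121 [4.33644883 1.67049903 6.25330804]
32.88 [5.46117456 1.78254242 6.77865359]
33.37 open [0.15997389 0.50905363 3.52121862]
36.79 (array([577.8, 208.6]), array([129.3,  59.9]), 19.8, [[506.79998779296875, 214.89999389648438], [527.0999755859375, 158.60000610351562], [648.7000122070312, 202.3000030517578], [628.5, 258.6000061035156]]) [0.57713155 0.20835361 0.07612022]
[-0.00032077 -0.00661813  0.07763724]
```

View pics/side4.png

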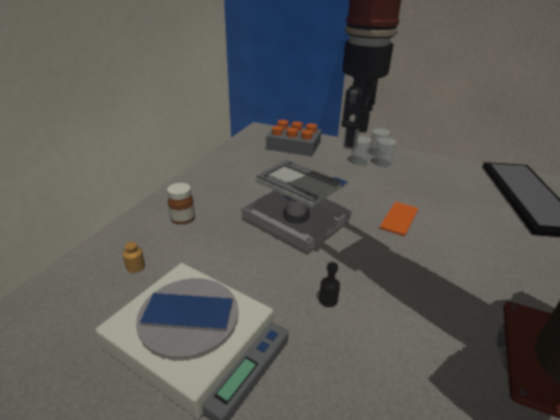

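The plate lies flat and centred on the pan (px 188,311), within about 1 mm. The arm is clear, and the probe, jar and weight are where they were.

```bash
python3 -c "
from plant import *
print(job_done())"
```

```text
the job is handed in; nothing more can be done
None
```

The plate was slid out under about 8 N at most, pinched, lifted off and laid flat within about 1 mm of the pan's centre, then released; I handed the job in at about 37 s, but the interface gave no verdict.

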